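# Hold a tilting lens stand upright before the collimator

## Robot

A 6-joint arm with a two-finger parallel gripper is mounted at the origin on the work surface. World frame = base frame: x ahead of the robot, y to its left, z up, the work surface at z = 0. Lengths are in m, angles in rad, forces in N, time in s.
With the tool pointing down it reaches from about 0.3 to 0.85 m from the base axis. Payload 5.4 kg.
Tool frame: the origin (TCP) lies at the very end of the fingers, on their centre line; the grasp point (between the pads) lies 19 mm behind it (env.tcp_to_grasp is the z of the grasp point in the tool frame, in m); z points along the fingers, y is the line along which they close (so a half turn about z gives the same grasp; the last joint's range is limited). The gripper opens to 85 mm and grips with 20 to 120 N. Pads are 22 mm wide; open, the fingers measure 114 mm over their backs; the gripper's body (76 mm by 85 mm) begins 54 mm behind the grasp point. The pads swing forward as they close: fully open they stand 13 mm farther back than shut.
Start: joints at [-1.441, 0.158, 1.597, -0, 1.386, -0.21], TCP at [0.192, -0.542, 0.231] pointing down, gripper open.
Joint ranges: [-2.91, 2.91], [-0.94, 2.29], [0.18, 2.7], [-1.29, 4.43], [0.17, 2.64], [-3, 3]. Speed limits (rad/s): [2.57, 2.57, 3.14, 3.14, 3.14, 3.14].

## Interface

Orientations are given as a 3x3 rotation matrix whose columns are the frame's x, y, z axes.
In Python, from cell import readout, snapshot, env, spot_in, regions_of gives the robot as it stands.
- The arm moves only by the tool move_arm, never from a script. Its argument "steps" is text: rows parted by semicolons, each of 6 numbers parted by spaces: the shift along the tool's x, y, z in m, then the turn, a rotation vector about the tool's x, y, z in degrees. In form: dx dy dz rx ry rz; .... A call has 1 to 5 rows; each row shifts and turns the commanded pose from where the row before left it, along the tool's axes as they then stand; what a row does not reach is not made up. A row lasts 1/12 s, in which the tool goes at most 41.7 mm and 7.16 degrees, less where a joint would pass 70% of its speed; a pose out of reach is approached as far as the arm can. A call with a gripper value outside its range is refused whole. "hand" is the finger opening in m, from 0 to 0.0854, set as the call begins (left out, the last holds). The fingers move at their own pace and stop on an object; "force" is the grip in N (left out, the last holds). Time passes only in rows, so rows that do not move let the fingers close. It gives the time, the measured TCP pose, the force, the opening and the grip force at its end, in the units of the state.
- readout.get_obs(): the state, without advancing time (a new reading comes with each control period).
- snapshot(name): name is "side" or "top" or "wrist"; returns a dict with "img" (400x640x3 uint8, red, green, blue), "range_z" (400x640 float32, m along the optical axis (not along the pixel's ray), 0 where there is no reading), "intrinsics" (3x3 intrinsics, pixels), "origin" and "orientation" of the camera in the world. Camera axes: x right, y down, z forward; pixel columns grow to the right and rows downward; lengths in m; the calibration is good to about 2 mm. A picture is of the moment at which its call begins.
- env.sign_off(): hands the job in; it is judged then, once.
Trained networks look in the newest picture that a camera, given by its name, has taken for a name from the list of things; names that differ only in an ending like _2 or _b are one class to them, and where a whole thing is asked for, a point or a joint stands for the part that bears it (a point fixed in the world has none). Each returns a list of dicts, best first, with "conf" (0 to 1); they miss things now and then, are a little off and sometimes report something else, mostly with a low value. They report only what shows in the picture. A call takes as long as a camera call.
- spot_in(camera, query): "bbox" ([centre column, centre row, width, height] in pixels, round what is visible of it).
- regions_of(camera, query): "pixels" (400x640 bool, what is visible of it) and "bbox" ([centre column, centre row, width, height] in pixels, round what is visible of it).
The state is a dict: "time": time; "joints": joint angles; "qd": joint speeds; "effort": joint torques, N m; "tcp_pos": TCP position; "tcp_rot": TCP orientation; "force": force on the tool from outside, world axes, zero at the start; "moment": the same for the moment, N m; "finger_gap": finger opening in m; "grip_force": force on a finger pad.
Only numpy, scipy, OpenCV 4.12 (cv2) and the standard library are available. Lean on these libraries where they do the work, as an engineer would, in place of code of your own. Each camera call takes 0.05 s, during which the arm holds its last target. There are 200 camera calls.

## Task

Grip the lens stand by its black block handle, lift it just clear of the table and bring its falling mast upright there, holding it steady for two seconds before you move off. Then carry it, mast upright all the way, to the collimator and hold the lens squarely in front of the tube, centred on it and about 7 cm away, with mast upright and foot plate level for a reading of 7 seconds; do not touch the mast, bump the collimator or disturb the other things. The program finishes while still holding the stand there, with the mast standing balanced enough not to fall over in the following second.

Things in the scene. Friction and masses are not known exactly. Their poses are not given: they have to be found in the camera images.
- carrier: Foot plate of the lens stand, loose, 0.50 kg without mast. Aluminium plate 360 (x) x 110 (y) x 12 mm. Origin: centre of the underside directly below the handle; x runs along the plate to the mast end, z up. The plate spans x -190 to +170. A grey supply box 80 x 90 mm, up to z = 57, centred at x = -145, balances the mast, so the stand balances near the handle.
- handle (a point): Middle of the handle of the carrier: black block 44 (x) x 32 (y) x 50 (z) mm standing on the plate at the carrier's x = 0, y = 0, from z = 12 to 62 above the underside; this point at z = 37. Axes as the carrier's. Grip it from above across its 32 mm, fingers closing along the carrier's y.
- pivot (a point): The mast's pivot, between two small grey cheeks at the carrier's x = 98 and 142 (36 wide, up to z = 62); this point at x = 120, y = 0, z = 45. The pivot's axis is the carrier's x axis, so the mast leans to the carrier's +y or -y only. Axes as the carrier's.
- mast (a joint): Lean of the mast relative to the carrier, rad, positive turning about the carrier's +x axis (top goes to the carrier's -y); 0 = square to the plate; stops at +0.30 and -0.30; it starts at rest leaning on the + stop. Mast's lean from vertical = carrier's tilt about its x + this value. Tilting the carrier the other way by more than about half the lean brings the mast back.
- lens (a point): Centre of the clear lens at the mast's top: steel ring 80 outer diameter, 14 thick, 200 mm from the pivot (245 above the carrier's underside when upright). z along the mast, x along the lens axis, as the carrier's x. Mast nominal: 0.32 kg (+-12%), centre of mass 170 mm and inertia 0.0109 kg m2 about the pivot, centring spring 0.28 N m/rad (gravity 0.53), damping 0.35 N m s/rad.
- collimator: Fixed collimator lamp: white base 120 x 100 x 25 mm (from 25 in front of the origin to 95 behind it), slim steel column, and a horizontal white tube of 42 mm diameter, 85 long, its axis 305 mm above the table. Origin on the table below the tube's front end; the tube shines along the collimator's -x, towards the robot.
- port (a point): Centre of the front end of the collimator's tube, 305 mm above the table; its axes are those of the collimator: x points into the tube, away from the robot, y sideways, z up.
- lens_tray: Bystander, leave alone: shallow open blue plastic tray, 130 x 100 x 24 mm. Origin at the centre of its underside.
- trial_ring: Bystander, leave alone: loose steel trial-lens ring lying flat, outer diameter 60, 10 mm high. Origin at the centre of its underside.
- screwdriver: Bystander, leave alone: small screwdriver lying down, 150 mm long. Origin at the centre of its underside (its middle).
- cleaner_bottle: Bystander, leave alone: white cylindrical bottle, 62 diameter, 160 mm high. Origin at the centre of its underside.
- oil_bottle: Bystander, leave alone: small red bottle, 40 diameter, 100 mm high. Origin at the centre of its underside.
- bit_jar: Bystander, leave alone: open glass jar, 60 diameter, 70 mm high. Origin at the centre of its underside.
- stock_bottle: Bystander, leave alone: white bottle with red cap, 54 diameter, 140 mm high. Origin at the centre of its underside.

How it is judged:
On the way, in this order (a step that is already met when the one before it is completed fails the run):
1. the stand is lifted clear of the table near where it stood and its mast is brought upright (within 0.12 rad), kept so for 1.5 s (height (world z) of carrier above 0.01 m and distance of carrier from where it was at the start of the episode below 0.1 m and angle between lens's own z axis and vertical below 0.12 rad and angle between carrier's own z axis and vertical below 0.15 rad), for 1.5 s.
2. the lens is held before the collimator's tube, mast and foot plate upright within 0.12 rad, for 6 s (x of lens in the frame of port between -0.12 and -0.03 m and y of lens in the frame of port between -0.03 and 0.03 m and z of lens in the frame of port between -0.025 and 0.025 m and angle between the x axis of lens and the x axis of port, either way round below 0.2 rad and height (world z) of carrier above 0.03 m and contact force between the fingers and carrier above 1 N and angle between each of lens, carrier's own z axis and vertical below 0.12 rad), for 6 s.
At the end, for the whole second after the job is handed in: The gripper still holds the stand off the table; the lens centre is 30 to 120 mm in front of the collimator's tube, within 30 mm sideways and 25 mm in height of its axis, lens and tube axes within 0.2 rad; the mast is within 0.2 rad of vertical and the foot plate within 0.15 rad of level (x of lens in the frame of port between -0.12 and -0.03 m and y of lens in the frame of port between -0.03 and 0.03 m and z of lens in the frame of port between -0.025 and 0.025 m and angle between the x axis of lens and the x axis of port, either way round below 0.2 rad and height (world z) of carrier above 0.03 m and contact force between the fingers and carrier above 1 N and angle between lens's own z axis and vertical below 0.2 rad and angle between carrier's own z axis and vertical below 0.15 rad); the arm keeps its last pose, push and grip.
It fails at once if the stand is carried off (over 0.13 m) with its mast leaning more than 0.22 rad from vertical (distance of carrier from where it was at the start of the episode above 0.13 m and angle between lens's own z axis and vertical above 0.22 rad).
It fails at once if the foot plate is tipped more than 0.5 rad (angle between carrier's own z axis and vertical above 0.5 rad).
It fails at once if the mast is handled by the fingers or arm instead of being balanced (contact force between any of the fingers, the arm and mast above 1.5 N).
It fails at once if the collimator is bumped (contact force between collimator and carrier above 2 N or contact force between collimator and the arm above 2 N or contact force between collimator and the fingers above 2 N).
It fails at once if a bystander is displaced (distance of any of lens_tray, trial_ring, screwdriver, cleaner_bottle, oil_bottle, bit_jar, stock_bottle from where it was at the start of the episode above 0.03 m).
It also fails if it takes over 64 s, if anything falls off the work surface, if the arm or the gripper's body presses on something with over 40 N, if the wrist force passes 120 N, or if a joint passes its speed limit or range.

## Working session

There is one attempt and no reset: what is moved stays moved. The work goes in short steps, Python scripts to look and compute and a tool call to move; the robot and the scene stay as the last step left them, time stands still between calls to the robot, and variables do not carry over. Pictures are saved under pics/ and viewed, at most 10 in all, crops included, and the job is handed in when it is done.

Besides the shell and the picture viewer there is one more tool, called after ">>>" as name(argument=value, ...) on one line, values as JSON. move_arm: Moves the arm, as the interface text tells. Its arguments: {"type":"object","properties":{"steps":{"type":"string"},"hand":{"type":"number"},"force":{"type":"number"}},"required":["steps"]}

```bash
ls; mkdir -p pics; cat > h.py <<'E'
import numpy as np, cv2
from cell import readout, snapshot, env, spot_in, regions_of
def cloud(s):
    K=s["intrinsics"];z=s["range_z"];v,u=np.mgrid[:400,:640]
    p=np.stack([(u-K[0,2])/K[0,0]*z,(v-K[1,2])/K[1,1]*z,z],-1)
    return p@np.array(s["orientation"]).T+np.array(s["origin"])
E
python3 - <<'E'
from h import *
S={}
for c in ["top","side"]:
    s=S[c]=snapshot(c); P=cloud(s); np.savez(f"{c}.npz",P=P,z=s["range_z"],img=s["img"])
    print(c,s["origin"],np.round(s["orientation"],2).tolist(),s["intrinsics"][0,0])
    for q in ["carrier","mast","lens","handle","collimator","lens_tray","trial_ring","screwdriver","cleaner_bottle","oil_bottle","bit_jar","stock_bottle"]:
        for r in regions_of(c,q)[:1]:
            m=r["pixels"]&(s["range_z"]>0); p=P[m]
            if len(p): print(q,round(r["conf"],2),np.round(r["bbox"]).astype(int).tolist(),"med",np.median(p,0).round(3),"lo",np.percentile(p,2,0).round(3),"hi",np.percentile(p,98,0).round(3))
cv2.imwrite("pics/a.png",np.vstack([S["top"]["img"],S["side"]["img"]])[:,:,::-1][::1])
im=cv2.imread("pics/a.png");cv2.imwrite("pics/a.png",cv2.resize(im,(480,600)))
cv2.imwrite("pics/top.png",S["top"]["img"][:,:,::-1]);cv2.imwrite("pics/side.png",S["side"]["img"][:,:,::-1])
E
```

```text
pics
top [0.46638661 0.09984893 1.28108433] [[0.01, -1.0, 0.08], [-1.0, -0.01, 0.0], [-0.0, -0.08, -1.0]] 373.0248074037797
carrier 0.75 [453, 234, 92, 103] med [ 0.463 -0.245  0.015] lo [ 0.29  -0.341  0.007] hi [ 0.62  -0.168  0.27 ]
mast 0.7 [468, 193, 59, 18] med [ 0.569 -0.312  0.209] lo [ 0.553 -0.38   0.   ] hi [ 0.592 -0.266  0.278]
lens 0.73 [470, 194, 61, 5] med [ 0.568 -0.311  0.217] lo [ 0.553 -0.37   0.013] hi [ 0.588 -0.268  0.278]
handle 0.71 [454, 233, 94, 112] med [ 0.463 -0.245  0.015] lo [ 0.289 -0.339  0.008] hi [ 0.621 -0.169  0.27 ]
collimator 0.74 [291, 128, 33, 65] med [0.761 0.223 0.028] lo [0.706 0.178 0.019] hi [0.818 0.272 0.327]
lens_tray 0.67 [280, 224, 31, 17] med [0.477 0.263 0.024] lo [0.454 0.229 0.014] hi [0.498 0.306 0.03 ]
trial_ring 0.37 [276, 220, 39, 23] med [0.478 0.266 0.024] lo [0.456 0.233 0.002] hi [0.518 0.35  0.03 ]
screwdriver 0.63 [281, 225, 24, 18] med [0.478 0.267 0.023] lo [ 0.456  0.233 -0.002] hi [0.498 0.306 0.03 ]
cleaner_bottle 0.77 [387, 138, 26, 25] med [ 0.748 -0.075  0.107] lo [ 0.729 -0.111  0.003] hi [ 0.79  -0.051  0.163
[... 1062 characters left out ...]
428 0.108 0.001] hi [0.555 0.206 0.025]
trial_ring 0.63 [359, 310, 22, 16] med [0.396 0.197 0.008] lo [ 0.366  0.168 -0.001] hi [0.424 0.222 0.012]
screwdriver 0.67 [303, 315, 59, 25] med [0.474 0.274 0.021] lo [ 0.452  0.237 -0.   ] hi [0.52  0.355 0.027]
cleaner_bottle 0.74 [310, 185, 15, 52] med [ 0.746 -0.065  0.082] lo [ 0.728 -0.093  0.008] hi [ 0.776 -0.05   0.159]
oil_bottle 0.69 [330, 177, 14, 28] med [ 0.755 -0.206  0.044] lo [ 0.742 -0.291 -0.002] hi [ 0.79  -0.195  0.099]
bit_jar 0.81 [222, 326, 30, 40] med [0.601 0.438 0.046] lo [ 0.575  0.404 -0.001] hi [0.631 0.465 0.071]
stock_bottle 0.82 [252, 350, 32, 56] med [0.479 0.467 0.086] lo [0.465 0.44  0.009] hi [0.506 0.483 0.141]
```

View pics/top.png

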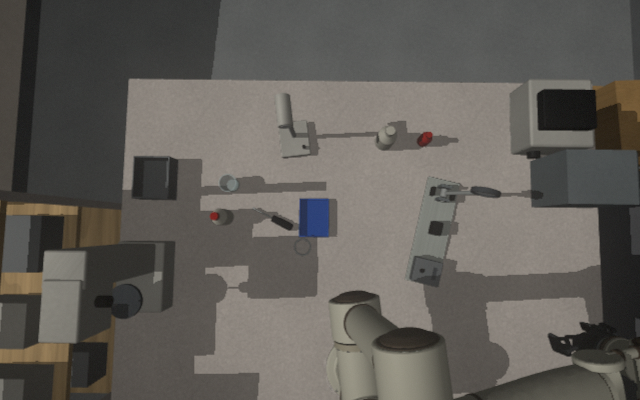

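View pics/side.png

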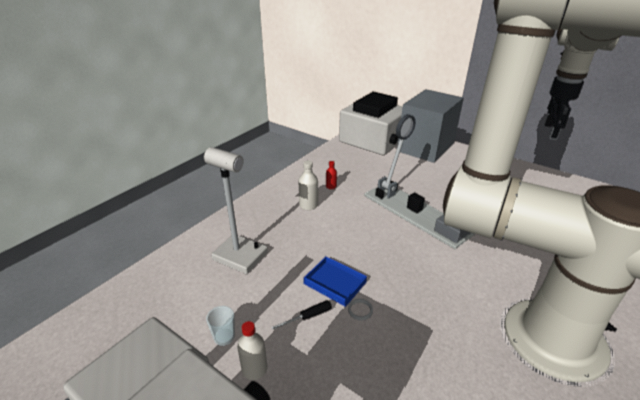

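```bash
python3 - <<'E'
from h import *
for c in ["top","side"]:
    d=np.load(c+".npz");P=d["P"];img=d["img"].astype(int);ok=d["z"]>0
    # plate top
    reg=ok&(P[...,0]>.22)&(P[...,0]<.66)&(P[...,1]<-.12)&(P[...,1]>-.42)
    pl=reg&(P[...,2]>.006)&(P[...,2]<.02)
    r=cv2.minAreaRect(P[pl][:,:2].astype(np.float32)*1000);print(c,"plate",pl.sum(),r)
    dk=reg&(P[...,2]>.03)&(img.max(-1)<70)
    p=P[dk];print("dark",len(p),p.min(0).round(3) if len(p) else 0,p.max(0).round(3) if len(p) else 0)
    tp=dk&(abs(P[...,2]-.062)<.008);
    if tp.sum()>5:print("top",tp.sum(),cv2.minAreaRect(P[tp][:,:2].astype(np.float32)*1000))
    bx=reg&(abs(P[...,2]-.057)<.006)&(P[...,0]<.40);print("box",bx.sum(),cv2.minAreaRect(P[bx][:,:2].astype(np.float32)*1000))
    t=ok&(P[...,0]>.65)&(P[...,0]<.9)&(P[...,1]>.1)&(P[...,1]<.35)
    b=t&(abs(P[...,2]-.025)<.008);print("colbase",b.sum(),cv2.minAreaRect(P[b][:,:2].astype(np.float32)*1000))
    b=t&(P[...,2]>.28);print("tube",b.sum(),cv2.minAreaRect(P[b][:,:2].astype(np.float32)*1000),P[b].min(0),P[b].max(0))
E
```

```text
top plate 2403 ((440.4907531738281, -271.08514404296875), (296.4643249511719, 439.4385681152344), 89.8265380859375)
dark 1134 [ 0.225 -0.42   0.03 ] [ 0.604 -0.166  0.598]
top 369 ((441.8231201171875, -229.07199096679688), (89.13529968261719, 325.41363525390625), 83.67400360107422)
box 666 ((321.7685241699219, -215.673095703125), (90.65174865722656, 79.20397186279297), 76.74699401855469)
colbase 860 ((762.8901977539062, 226.25054931640625), (118.8801040649414, 100.7343521118164), 8.18344783782959)
tube 544 ((770.1181640625, 227.3438720703125), (87.47767639160156, 41.865943908691406), 7.790177822113037) [0.72588066 0.2018616  0.29307461] [0.81525576 0.25172121 0.33053455]
side plate 1475 ((452.0566101074219, -245.49386596679688), (114.92194366455078, 361.41827392578125), 76.49441528320312)
dark 450 [ 0.222 -0.391  0.03 ] [ 0.599 -0.166  0.535]
top 112 ((438.707275390625, -237.8041534423828), (34.13740539550781, 322.91656494140625), 70.92198944091797)
box 97 ((328.8917541503906, -184.64822387695312), (35.867000579833984, 80.799072265625), 68.6153335571289)
colbase 1042 ((763.3024291992188, 227.7540283203125), (124.11446380615234, 101.41184997558594), 7.778722286224365)
tube 667 ((767.534423828125, 234.56591796875), (92.21894836425781, 41.62236022949219), 17.6387996673584) [0.72422056 0.20149053 0.28007965] [0.81291765 0.25293235 0.32754172]
```

Top view: the stand is at about (435,230), its mast leaning right (lens at (485,191)), with the collimator at (290,125). The side view agrees: lens at (406,126), tube at (223,158).

That gives a handle at about (0.462, -0.248) with yaw -13.3°, and a port at about (0.728, 0.222, 0.305) with yaw 8°.

```bash
cat >> h.py <<'E'
from scipy.spatial.transform import Rotation as Ro
def Rt(yaw,sgn=1):
    a=np.radians(yaw);x=np.array([np.cos(a),np.sin(a),0])*sgn;z=np.array([0,0,-1.]);return np.stack([x,np.cross(z,x),z],1)
def delta(p,R,n,o=None):
    "per-row shift (tool axes, start frame) and turn to reach p,R in n rows"
    o=o or readout.get_obs();R0=np.array(o["tcp_rot"]);rv=Ro.from_matrix(R0.T@R).as_rotvec(degrees=True)
    print("total shift",(R0.T@(np.array(p)-o["tcp_pos"])).round(4),"turn",rv.round(2));
    rows=[];c=np.array(o["tcp_pos"],float);Rc=R0
    for i in range(n):
        rows.append(np.r_[Rc.T@(np.array(p)-o["tcp_pos"])/n,rv/n].round(4));Rc=Rc@Ro.from_rotvec(rv/n,degrees=True).as_matrix()
    for r in rows:print(*r)
E
python3 - <<'E'
from h import *
o=readout.get_obs();print({k:np.round(v,3).tolist() for k,v in o.items()},env.tcp_to_grasp)
R0=np.array(o["tcp_rot"])
for s in(1,-1):print(s,Ro.from_matrix(R0.T@Rt(-13.3,s)).as_rotvec(degrees=True))
delta([.462,-.248,.12],Rt(-13.3,1),15)
s=snapshot("wrist");print(np.round(R0.T@(s["origin"]-o["tcp_pos"]),3),np.round(R0.T@s["orientation"],2).tolist())
E
```

```text
{'time': 1.3, 'joints': [-1.441, 0.158, 1.597, 0.0, 1.386, -0.21], 'qd': [-0.0, 0.001, 0.0, -0.0, 0.0, 0.0], 'effort': [0.0, -39.601, -33.17, -0.0, 0.001, 0.0], 'tcp_pos': [0.192, -0.542, 0.231], 'tcp_rot': [[0.943, 0.333, 0.0], [0.333, -0.943, 0.0], [0.0, -0.0, -1.0]], 'force': [0.458, -0.448, 0.46], 'moment': [0.031, 0.016, -0.026], 'grip_force': 0.0, 'finger_gap': 0.085} -0.0187
1 [-7.50805818e-04 -4.56479824e-04  3.27690015e+01]
-1 [ 6.03028151e-04 -9.91844590e-04 -1.47230998e+02]
total shift [ 0.3529 -0.1872  0.1113] turn [-0.   -0.   32.77]
0.0235 -0.0125 0.0074 -0.0001 -0.0 2.1846
0.023 -0.0134 0.0074 -0.0001 -0.0 2.1846
0.0225 -0.0142 0.0074 -0.0001 -0.0 2.1846
0.022 -0.0151 0.0074 -0.0001 -0.0 2.1846
0.0214 -0.0159 0.0074 -0.0001 -0.0 2.1846
0.0207 -0.0167 0.0074 -0.0001 -0.0 2.1846
0.0201 -0.0175 0.0074 -0.0001 -0.0 2.1846
0.0194 -0.0182 0.0074 -0.0001 -0.0 2.1846
0.0187 -0.019 0.0074 -0.0001 -0.0 2.1846
0.018 -0.0197 0.0074 -0.0001 -0.0 2.1846
0.0172 -0.0203 0.0074 -0.0001 -0.0 2.1846
0.0164 -0.021 0.0074 -0.0001 -0.0 2.1846
0.0156 -0.0216 0.0074 -0.0001 -0.0 2.1846
0.0148 -0.0222 0.0074 -0.0001 -0.0 2.1846
0.0139 -0.0227 0.0074 -0.0001 -0.0 2.1846
[ 0.085 -0.001 -0.143] [[-0.0, -0.95, -0.32], [1.0, -0.0, -0.0], [0.0, -0.32, 0.95]]
```

>>> move_arm(steps="0 0 0 0 0 -7; 0 0 0 0 0 -7; 0 0 0 0 0 -7; 0 0 0 0 0 -7; 0 0 0 0 0 -7")

```text
time: 1.77
tcp_pos: [0.1916, -0.5421, 0.2313]
tcp_rot: [[0.576, 0.817, 0.0], [0.817, -0.576, -0.0], [-0.0, 0.0, -1.0]]
force: [-0.0, -0.3, 0.4]
finger_gap: 0.0851
grip_force: 0.0
```

>>> move_arm(steps="0 0 0 0 0 -7; 0 0 0 0 0 -7; 0 0 0 0 0 -7; 0 0 0 0 0 -7; 0 0 0 0 0 -7")

```text
time: 2.18
tcp_pos: [0.1916, -0.5421, 0.2313]
tcp_rot: [[0.003, 1.0, 0.0], [1.0, -0.003, 0.0], [0.0, 0.0, -1.0]]
force: [-0.1, -0.3, -0.7]
finger_gap: 0.0853
grip_force: 0.0
```

>>> move_arm(steps="0 0 0 0 0 -7; 0 0 0 0 0 -7; 0 0 0 0 0 -7; 0 0 0 0 0 -7; 0 0 0 0 0 -7")

```text
time: 2.6
tcp_pos: [0.1916, -0.5421, 0.2313]
tcp_rot: [[-0.571, 0.821, 0.0], [0.821, 0.571, 0.0], [0.0, 0.0, -1.0]]
force: [-0.2, 0.3, -0.4]
finger_gap: 0.0856
grip_force: 0.0
```

>>> move_arm(steps="0 0 0 0 0 -7; 0 0 0 0 0 -7; 0 0 0 0 0 -7; 0 0 0 0 0 -7; 0 0 0 0 0 -7")

```text
time: 3.02
tcp_pos: [0.1916, -0.5421, 0.2313]
tcp_rot: [[-0.939, 0.345, 0.0], [0.345, 0.939, 0.0], [0.0, 0.0, -1.0]]
force: [0.7, -0.5, 0.6]
finger_gap: 0.0852
grip_force: 0.0
```

>>> move_arm(steps="0 0 0 0 0 -7; 0 0 0 0 0 -0.23")

```text
time: 3.18
tcp_pos: [0.1916, -0.5421, 0.2313]
tcp_rot: [[-0.974, 0.227, -0.0], [0.227, 0.974, -0.0], [0.0, -0.0, -1.0]]
force: [0.9, -0.0, 0.3]
finger_gap: 0.0853
grip_force: 0.0
```

```bash
python3 - <<'E'
from h import *
o=readout.get_obs();print(o["time"],o["joints"],o["tcp_pos"])
delta([.462,-.248,.12],Rt(-13.3,-1),1)
E
```

```text
3.1833 [-1.44111033e+00  1.58384173e-01  1.59698810e+00 -1.43116367e-05
  1.38621295e+00 -2.78285496e+00] [ 0.19161302 -0.54211838  0.23131402]
total shift [-0.1965  0.3478  0.1113] turn [-0.   -0.    0.18]
-0.1965 0.3478 0.1113 -0.0007 -0.0006 0.1765
```

>>> move_arm(steps="-.0131 .0232 .0074 0 0 0; -.0131 .0232 .0074 0 0 0; -.0131 .0232 .0074 0 0 0; -.0131 .0232 .0074 0 0 0; -.0131 .0232 .0074 0 0 0")

```text
time: 3.6
tcp_pos: [0.2827, -0.4434, 0.194]
tcp_rot: [[-0.972, 0.234, 0.0], [0.234, 0.972, -0.0], [-0.0, -0.0, -1.0]]
force: [0.4, -0.1, -0.5]
finger_gap: 0.0855
grip_force: 0.0
```

>>> move_arm(steps="-.0131 .0232 .0074 0 0 0; -.0131 .0232 .0074 0 0 0; -.0131 .0232 .0074 0 0 0; -.0131 .0232 .0074 0 0 0; -.0131 .0232 .0074 0 0 0")

```text
time: 4.02
tcp_pos: [0.3733, -0.3455, 0.1571]
tcp_rot: [[-0.972, 0.234, 0.0], [0.234, 0.972, -0.0], [-0.0, -0.0, -1.0]]
force: [1.0, -0.2, 0.0]
finger_gap: 0.0855
grip_force: 0.0
```

>>> move_arm(steps="-.0131 .0232 .0074 0 0 0; -.0131 .0232 .0074 0 0 0; -.0131 .0232 .0074 0 0 0; -.0131 .0232 .0074 0 0 0; -.0131 .0232 .0074 0 0 0")

```text
time: 4.43
tcp_pos: [0.4638, -0.2477, 0.1201]
tcp_rot: [[-0.972, 0.234, 0.0], [0.234, 0.972, -0.0], [-0.0, -0.0, -1.0]]
force: [1.1, -0.2, 0.5]
finger_gap: 0.0854
grip_force: 0.0
```

```bash
python3 - <<'E'
from h import *
o=readout.get_obs();print(o["time"],o["joints"],o["tcp_pos"],o["moment"])
s=snapshot("wrist");P=cloud(s);np.savez("w.npz",P=P,z=s["range_z"],img=s["img"])
cv2.imwrite("pics/w.png",s["img"][:,:,::-1])
ok=s["range_z"]>0
R=np.array(o["tcp_rot"])
t=ok&(abs(P[...,2]-.062)<.005)&(np.hypot(P[...,0]-.462,P[...,1]+.248)<.045)
p=P[t];print(t.sum(),p.mean(0)); print(cv2.minAreaRect(p[:,:2].astype(np.float32)*1000))
pl=ok&(abs(P[...,2]-.012)<.005);print(cv2.minAreaRect(P[pl][:,:2].astype(np.float32)*1000))
E
```

```text
4.4333 [-7.20554925e-01  1.47279780e-01  1.84085914e+00 -2.72836434e-05
  1.15300677e+00 -2.05544858e+00] [ 0.46377287 -0.24766561  0.12011899] [ 0.01778933 -0.00387873 -0.02572281]
2999 [ 0.46276575 -0.24878791  0.06242332]
((464.44366455078125, -249.22889709472656), (32.08686065673828, 44.10881423950195), 76.9099349975586)
((466.5714416503906, -379.45477294921875), (399.2283630371094, 317.331787109375), 83.69581604003906)
```

View pics/w.png

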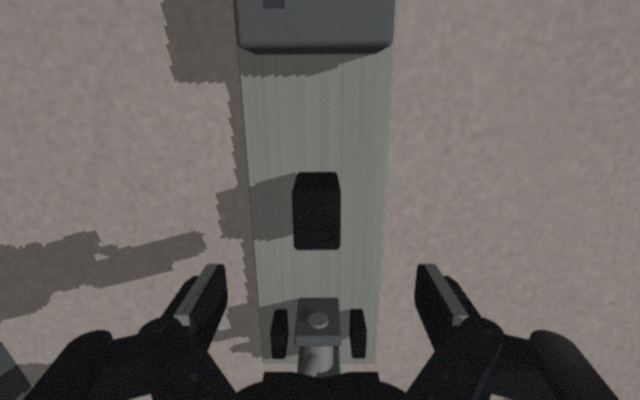

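Wrist view: the handle is centred at (317,210) on the plate, with the pivot cheeks at (318,320), so the tool is aligned within 1–2 mm. Next I go down and grip.

>>> move_arm(steps="0 -.0012 .0196 0 0 -0.3; 0 0 .0196 0 0 0; 0 0 .0196 0 0 0; 0 0 .0196 0 0 0; 0 0 .0196 0 0 0")

```text
time: 4.9
tcp_pos: [0.4627, -0.25, 0.0216]
tcp_rot: [[-0.974, 0.228, 0.0], [0.228, 0.974, -0.0], [-0.0, -0.0, -1.0]]
force: [-0.1, -0.0, 0.2]
finger_gap: 0.0853
grip_force: 0.0
```

>>> move_arm(steps="0 0 0 0 0 0; 0 0 0 0 0 0; 0 0 0 0 0 0; 0 0 0 0 0 0; 0 0 0 0 0 0", hand=0.0, force=90)

```text
time: 5.32
tcp_pos: [0.4638, -0.2507, 0.0241]
tcp_rot: [[-0.974, 0.226, 0.003], [0.226, 0.974, -0.002], [-0.003, -0.001, -1.0]]
force: [-1.0, 0.3, 7.1]
finger_gap: 0.0314
grip_force: 91.1
```

>>> move_arm(steps="0 0 0 0 0 0; 0 0 0 0 0 0; 0 0 0 0 0 0")

```text
time: 5.57
tcp_pos: [0.4638, -0.2507, 0.0242]
tcp_rot: [[-0.974, 0.226, 0.002], [0.226, 0.974, -0.002], [-0.003, -0.001, -1.0]]
force: [-0.4, 0.5, 7.0]
finger_gap: 0.0313
grip_force: 91.0
```

```bash
cat >> h.py <<'E'
def mast(cam="side",yaw=None,pts=False):
    "lean theta from vertical via lens region vs tcp-derived pivot"
    o=readout.get_obs();R=np.array(o["tcp_rot"]);p0=np.array(o["tcp_pos"])
    xc,yc,zc=-R[:,0],R[:,1],-R[:,2]
    hz=H[0]; org=p0-zc*hz           # carrier origin (tcp hz above underside)
    piv=org+.12*xc+.045*zc
    s=snapshot(cam);P=cloud(s);ok=s["range_z"]>0
    phi=np.arcsin(np.clip(yc[2],-1,1))
    Q=(P-piv);a=Q@xc;b=Q@yc;c=Q@zc
    m=ok&(abs(a)<.022)&(np.hypot(b,c)>.14)&(np.hypot(b,c)<.26)&(abs(np.arctan2(-b,c))<.6)
    if m.sum()<20: print("few",m.sum());return
    # ring fit: centre at 200 mm, radius ~33-40
    from scipy.optimize import minimize_scalar,least_squares
    n2,n3=b[m],c[m]
    def f(v):
        q=v[0];r=np.hypot(n2+.2*np.sin(q),n3-.2*np.cos(q));return np.where(r<.05,np.maximum(r-.041,0)+np.maximum(.031-r,0),.01)
    qs=np.linspace(-.4,.4,161);best=qs[np.argmin([np.sum(f([q])) for q in qs])]
    near=np.hypot(n2+.2*np.sin(best),n3-.2*np.cos(best))<.05
    q2=np.arctan2(-n2[near].mean(),n3[near].mean())
    print(cam,"t",round(o["time"],2),"n",m.sum(),near.sum(),"q",round(best,3),round(q2,3),"phi",round(phi,3),"theta",round(best+phi,3),round(q2+phi,3),"M",np.round(np.array(o["moment"])@np.stack([xc,yc,zc],1),3),"gap",round(o["finger_gap"],4),"da",round(np.median(a[m]),4))
H=[.022]
E
python3 - <<'E'
from h import *
o=readout.get_obs();print(o["tcp_pos"],o["force"],o["finger_gap"],o["grip_force"])
mast("side");mast("top")
E
```

```text
[ 0.46382702 -0.2507208   0.0241576 ] [-0.44385115  0.53607314  7.03497494] 0.03129139665679922 91.02812647819519
side t 5.57 n 243 231 q 0.305 0.226 phi -0.001 theta 0.304 0.224 M [ 0.268  0.141 -0.055] gap 0.0313 da -0.0036
top t 5.62 n 262 260 q 0.275 0.268 phi -0.001 theta 0.274 0.267 M [ 0.278  0.119 -0.006] gap 0.0316 da -0.0032
```

>>> move_arm(steps="0 0 -.004 0 0 0; 0 0 -.01 0 0 0; 0 0 -.01 0 0 0; 0 0 -.01 0 0 0; 0 0 -.006 0 0 0")

```text
time: 6.08
tcp_pos: [0.4631, -0.2502, 0.0639]
tcp_rot: [[-0.974, 0.225, 0.001], [0.225, 0.974, -0.001], [-0.001, -0.001, -1.0]]
force: [0.5, -0.3, -7.3]
finger_gap: 0.0311
grip_force: 90.1
```

```bash
sed -i 's/^H=.*/H=[.024]/' h.py; cat >> h.py <<'E'
def plate(cam="side",yaw0=0):
    "level of foot plate from box top/plate points: carrier axes fit"
    o=readout.get_obs();R=np.array(o["tcp_rot"]);p0=np.array(o["tcp_pos"]);xc,yc,zc=-R[:,0],R[:,1],-R[:,2]
    s=snapshot(cam);P=cloud(s);ok=s["range_z"]>0;Q=P-(p0-zc*H[0]);a,b,c=Q@xc,Q@yc,Q@zc
    m=ok&(abs(a)<.2)&(abs(b)<.065)&(c>.0)&(c<.024)
    A=np.c_[a[m],b[m],np.ones(m.sum())];v=c[m]
    for _ in range(4):
        k=np.linalg.lstsq(A,v,rcond=None)[0];g=abs(A@k-v)<.004;A,v=A[g],v[g]
    print(cam,"plate slopes rel tool: dz/dx %.3f dz/dy %.3f z0 %.4f n %d"%(*k,len(v)),cv2.minAreaRect(np.c_[a[m],b[m]].astype(np.float32)*1000))
E
python3 - <<'E'
from h import *
o=readout.get_obs();print(o["time"],o["tcp_pos"],o["force"],o["finger_gap"],np.round(o["tcp_rot"],4).tolist())
mast("side");plate("side");mast("top")
E
```

```text
6.0833 [ 0.46307282 -0.25021242  0.0639293 ] [ 0.50728845 -0.28358681 -7.3011223 ] 0.03108259742401136 [[-0.9744, 0.225, 0.0012], [0.225, 0.9744, -0.0011], [-0.0015, -0.0008, -1.0]]
side t 6.08 n 267 255 q 0.305 0.229 phi -0.001 theta 0.304 0.229 M [ 0.093 -0.123 -0.043] gap 0.0311 da -0.004
side plate slopes rel tool: dz/dx -0.002 dz/dy -0.005 z0 0.0114 n 1232 ((1.0670318603515625, 1.6129379272460938), (334.4862060546875, 116.03365325927734), 0.4111069142818451)
top t 6.18 n 292 286 q 0.28 0.263 phi -0.002 theta 0.278 0.261 M [ 0.109 -0.118  0.01 ] gap 0.0307 da -0.0033
```

>>> move_arm(steps="0 0 0 3 0 0; 0 0 0 3.6 0 0; 0 0 0 3.6 0 0; 0 0 0 3.6 0 0; 0 0 0 3 0 0")

```text
time: 6.65
tcp_pos: [0.4622, -0.2491, 0.0616]
tcp_rot: [[-0.974, 0.215, -0.066], [0.225, 0.932, -0.283], [0.001, -0.291, -0.957]]
force: [0.3, -0.0, -8.4]
finger_gap: 0.0307
grip_force: 90.6
```

```bash
python3 - <<'E'
from h import *
mast("side");mast("top")
E
```

```text
side t 6.65 n 70 60 q 0.25 0.135 phi -0.295 theta -0.045 -0.16 M [0.537 0.039 0.004] gap 0.0307 da -0.0023
top t 6.7 n 286 285 q 0.24 0.232 phi -0.296 theta -0.056 -0.064 M [ 0.652 -0.049 -0.051] gap 0.0312 da -0.0032
```

>>> move_arm(steps="0 0 0 -1.5 0 0; 0 0 0 -1.6 0 0; 0 0 0 -1.6 0 0; 0 0 0 -1.6 0 0; 0 0 0 -1.5 0 0")

```text
time: 7.17
tcp_pos: [0.4625, -0.2501, 0.0622]
tcp_rot: [[-0.974, 0.223, -0.035], [0.225, 0.963, -0.149], [-0.0, -0.153, -0.988]]
force: [-0.6, -1.0, -7.9]
finger_gap: 0.0311
grip_force: 90.7
```

```bash
python3 - <<'E'
from h import *
mast("side");mast("top")
s=snapshot("side");cv2.imwrite("pics/s2.png",cv2.resize(s["img"][60:260,300:620,::-1],(640,400)))
E
```

```text
side t 7.17 n 329 317 q 0.135 0.06 phi -0.154 theta -0.019 -0.093 M [ 0.213 -0.029 -0.011] gap 0.0311 da -0.004
top t 7.22 n 290 286 q 0.115 0.109 phi -0.154 theta -0.039 -0.045 M [ 0.162 -0.095 -0.003] gap 0.031 da -0.0031
```

View pics/s2.png

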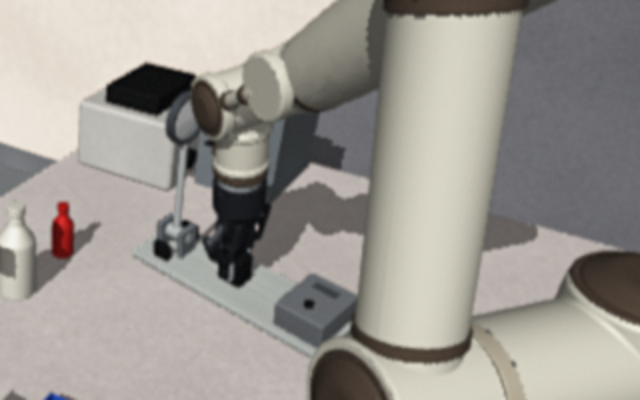

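>>> move_arm(steps="0 0 0 -1.0 0 0; 0 0 0 -1.0 0 0; 0 0 0 -1.0 0 0; 0 0 0 -1.0 0 0; 0 0 0 -1.0 0 0")

```text
time: 7.73
tcp_pos: [0.4627, -0.2499, 0.0624]
tcp_rot: [[-0.974, 0.224, -0.015], [0.225, 0.972, -0.067], [-0.0, -0.068, -0.998]]
force: [0.4, 0.3, -8.2]
finger_gap: 0.0309
grip_force: 90.6
```

```bash
python3 - <<'E'
from h import *
mast("side");mast("top")
s=snapshot("side");P=cloud(s);o=readout.get_obs();R=np.array(o["tcp_rot"]);xc,yc,zc=-R[:,0],R[:,1],-R[:,2]
Q=P-(np.array(o["tcp_pos"])-zc*.024);a,b,c=Q@xc,Q@yc,Q@zc
for z in np.arange(.08,.5,.03):
    m=(s["range_z"]>0)&(abs(c-z)<.015)&(abs(b)<.12)&(a>-.1)&(a<.108)
    if m.sum()>5:print(round(z,2),m.sum(),"amax",a[m].max().round(3),"b",b[m][a[m].argmax()].round(3))
E
```

```text
side t 7.73 n 423 411 q 0.035 0.037 phi -0.068 theta -0.033 -0.031 M [ 0.107 -0.051 -0.03 ] gap 0.0309 da -0.0039
top t 7.78 n 294 292 q 0.055 0.049 phi -0.068 theta -0.013 -0.019 M [ 0.089 -0.057 -0.055] gap 0.0308 da -0.003
0.08 160 amax 0.01 b 0.05
0.11 231 amax 0.011 b 0.018
0.14 149 amax 0.011 b 0.035
0.17 233 amax 0.025 b 0.026
0.2 242 amax 0.03 b 0.017
0.23 280 amax 0.03 b 0.02
0.26 284 amax 0.039 b 0.023
0.29 298 amax 0.108 b 0.017
0.32 318 amax 0.056 b 0.037
0.35 290 amax 0.058 b 0.036
0.38 306 amax 0.041 b 0.042
0.41 162 amax -0.05 b 0.084
0.44 131 amax -0.058 b 0.088
```

>>> move_arm(steps="0 0 0 -.6 0 0; 0 0 0 -.6 0 0; 0 0 0 -.5 0 0; 0 0 0 -.5 0 0; 0 0 0 -.4 0 0")

```text
time: 8.3
tcp_pos: [0.4627, -0.2499, 0.0624]
tcp_rot: [[-0.974, 0.225, -0.005], [0.225, 0.974, -0.023], [-0.0, -0.024, -1.0]]
force: [-0.7, -0.1, -8.0]
finger_gap: 0.0309
grip_force: 90.6
```

```bash
python3 - <<'E'
from h import *
mast("side");mast("top");mast("side")
E
```

```text
side t 8.3 n 438 424 q 0.015 0.023 phi -0.024 theta -0.009 -0.001 M [ 0.037 -0.028  0.002] gap 0.0309 da -0.0041
top t 8.35 n 285 283 q 0.035 0.024 phi -0.024 theta 0.011 -0.0 M [-0.026 -0.015 -0.017] gap 0.0315 da -0.003
side t 8.4 n 437 426 q 0.02 0.027 phi -0.024 theta -0.004 0.002 M [ 0.071 -0.061  0.024] gap 0.0313 da -0.004
```

>>> move_arm(steps="0 0 0 -.1 0 0; 0 0 0 -.1 0 0; 0 0 0 -.1 0 0; 0 0 0 -.1 0 0; 0 0 0 -.1 0 0")

```text
time: 8.87
tcp_pos: [0.4626, -0.2498, 0.0623]
tcp_rot: [[-0.974, 0.225, -0.004], [0.225, 0.974, -0.015], [0.0, -0.015, -1.0]]
force: [-0.2, 1.0, -7.4]
finger_gap: 0.0309
grip_force: 90.6
```

>>> move_arm(steps="0 0 0 -.1 0 0; 0 0 0 -.1 0 0; 0 0 0 -.1 0 0; 0 0 0 -.1 0 0; 0 0 0 0 0 0")

```text
time: 9.28
tcp_pos: [0.4627, -0.2499, 0.0623]
tcp_rot: [[-0.974, 0.225, -0.002], [0.225, 0.974, -0.008], [-0.0, -0.009, -1.0]]
force: [-0.6, -0.8, -7.9]
finger_gap: 0.0311
grip_force: 90.6
```

```bash
python3 - <<'E'
from h import *
mast("side");mast("top");mast("side")
E
```

```text
side t 9.28 n 442 429 q 0.02 0.027 phi -0.009 theta 0.011 0.018 M [ 0.029 -0.053  0.017] gap 0.0311 da -0.0041
top t 9.33 n 291 288 q 0.035 0.027 phi -0.009 theta 0.026 0.019 M [ 0.007 -0.06   0.042] gap 0.0312 da -0.003
side t 9.38 n 437 426 q 0.025 0.026 phi -0.009 theta 0.016 0.018 M [ 0.084 -0.058 -0.013] gap 0.0306 da -0.0043
```

>>> move_arm(steps="0 0 0 .6 0 0; 0 0 0 .6 0 0; 0 0 0 0 0 0; 0 0 0 0 0 0; 0 0 0 0 0 0")

```text
time: 9.85
tcp_pos: [0.4627, -0.2497, 0.0623]
tcp_rot: [[-0.974, 0.225, -0.007], [0.225, 0.974, -0.029], [-0.0, -0.03, -1.0]]
force: [1.0, -0.1, -6.8]
finger_gap: 0.0309
grip_force: 90.6
```

>>> move_arm(steps="0 0 0 0 0 0; 0 0 0 0 0 0; 0 0 0 -.2 0 0; 0 0 0 -.3 0 0; 0 0 0 -.3 0 0")

```text
time: 10.27
tcp_pos: [0.4626, -0.2499, 0.0623]
tcp_rot: [[-0.974, 0.225, -0.003], [0.225, 0.974, -0.015], [-0.0, -0.015, -1.0]]
force: [-0.5, -0.1, -8.2]
finger_gap: 0.0306
grip_force: 90.6
```

```bash
python3 - <<'E'
from h import *
mast("side");mast("top");mast("side");plate("side")
o=readout.get_obs();print(o["joints"],np.array(o["tcp_rot"]).round(4).tolist(),o["tcp_pos"])
E
```

```text
side t 10.27 n 438 426 q 0.01 0.019 phi -0.015 theta -0.005 0.004 M [-0.005 -0.021 -0.018] gap 0.0306 da -0.0041
top t 10.32 n 289 285 q 0.03 0.019 phi -0.015 theta 0.015 0.004 M [ 0.043 -0.05   0.058] gap 0.0311 da -0.003
side t 10.37 n 438 425 q 0.015 0.024 phi -0.016 theta -0.001 0.008 M [ 0.005 -0.074  0.001] gap 0.0311 da -0.0043
side plate slopes rel tool: dz/dx -0.002 dz/dy -0.003 z0 0.0114 n 1237 ((-0.518096923828125, 1.6507987976074219), (115.31198120117188, 335.19940185546875), 89.62873840332031)
[-0.71717269  0.23155053  1.87437253 -0.01614793  1.02831278 -2.05249613] [[-0.9743, 0.2252, -0.0035], [0.2252, 0.9742, -0.0153], [-0.0, -0.0157, -0.9999]] [ 0.4626103  -0.24994721  0.06231111]
```

>>> move_arm(steps="0 .003 -.0005 .3 0 -.4; 0 .005 -.0005 .3 0 -.4; 0 .007 -.0005 .2 0 -.4; 0 .008 -.0005 .2 0 -.4; 0 .008 -.0005 0 0 -.4")

```text
time: 10.88
tcp_pos: [0.4693, -0.2182, 0.0639]
tcp_rot: [[-0.982, 0.19, -0.007], [0.19, 0.981, -0.032], [0.001, -0.033, -0.999]]
force: [0.7, -0.0, -7.4]
finger_gap: 0.0309
grip_force: 90.6
```

>>> move_arm(steps="0 .008 -.0005 0 0 -.4; 0 .008 -.0005 0 0 -.4; 0 .008 -.0005 0 0 -.4; 0 .008 -.0005 0 0 -.4; 0 .008 -.0005 0 0 -.4")

```text
time: 11.3
tcp_pos: [0.4763, -0.1792, 0.0652]
tcp_rot: [[-0.988, 0.155, -0.007], [0.156, 0.987, -0.032], [0.002, -0.033, -0.999]]
force: [0.7, -0.2, -7.3]
finger_gap: 0.031
grip_force: 90.6
```

```bash
python3 - <<'E'
from h import *
mast("side");mast("top")
o=readout.get_obs();print(o["tcp_pos"])
delta([.54,.195,.084],Rt(8,-1),40)
E
```

```text
side t 11.3 n 454 440 q 0.02 0.027 phi -0.033 theta -0.013 -0.006 M [ 0.104 -0.045 -0.009] gap 0.031 da -0.0041
top t 11.35 n 275 274 q 0.03 0.02 phi -0.032 theta -0.002 -0.012 M [ 0.136 -0.044  0.001] gap 0.031 da -0.0029
[ 0.47623569 -0.17862536  0.06500973]
total shift [-0.0051  0.3782 -0.0313] turn [ -1.83  -0.42 -16.9 ]
-0.0001 0.0095 -0.0008 -0.0457 -0.0105 -0.4226
-0.0002 0.0095 -0.0008 -0.0457 -0.0105 -0.4226
-0.0003 0.0095 -0.0008 -0.0457 -0.0105 -0.4226
-0.0003 0.0095 -0.0008 -0.0457 -0.0105 -0.4226
-0.0004 0.0094 -0.0008 -0.0457 -0.0105 -0.4226
-0.0005 0.0094 -0.0007 -0.0457 -0.0105 -0.4226
-0.0005 0.0094 -0.0007 -0.0457 -0.0105 -0.4226
-0.0006 0.0094 -0.0007 -0.0457 -0.0105 -0.4226
-0.0007 0.0094 -0.0007 -0.0457 -0.0105 -0.4226
-0.0008 0.0094 -0.0007 -0.0457 -0.0105 -0.4226
-0.0008 0.0094 -0.0007 -0.0457 -0.0105 -0.4226
-0.0009 0.0094 -0.0007 -0.0457 -0.0105 -0.4226
-0.001 0.0094 -0.0007 -0.0457 -0.0105 -0.4226
-0.001 0.0094 -0.0007 -0.0457 -0.0105 -0.4226
-0.0011 0.0094 -0.0007 -0.0457 -0.0105 -0.4226
-0.0012 0.0094 -0.0007 -0.0457 -0.0105 -0.4226
-0.0012 0.0094 -0.0007 
[... 402 characters left out ...]
.0019 0.0093 -0.0006 -0.0457 -0.0105 -0.4226
-0.0019 0.0093 -0.0006 -0.0457 -0.0105 -0.4226
-0.002 0.0093 -0.0006 -0.0457 -0.0105 -0.4226
-0.0021 0.0092 -0.0006 -0.0457 -0.0105 -0.4226
-0.0021 0.0092 -0.0006 -0.0457 -0.0105 -0.4226
-0.0022 0.0092 -0.0006 -0.0457 -0.0105 -0.4226
-0.0023 0.0092 -0.0005 -0.0457 -0.0105 -0.4226
-0.0023 0.0092 -0.0005 -0.0457 -0.0105 -0.4226
-0.0024 0.0092 -0.0005 -0.0457 -0.0105 -0.4226
-0.0025 0.0091 -0.0005 -0.0457 -0.0105 -0.4226
-0.0025 0.0091 -0.0005 -0.0457 -0.0105 -0.4226
-0.0026 0.0091 -0.0005 -0.0457 -0.0105 -0.4226
-0.0027 0.0091 -0.0005 -0.0457 -0.0105 -0.4226
-0.0027 0.0091 -0.0005 -0.0457 -0.0105 -0.4226
-0.0028 0.009 -0.0005 -0.0457 -0.0105 -0.4226
```

>>> move_arm(steps="-.0002 .006 -.0008 0 0 -.42; -.0002 .0095 -.0008 0 0 -.42; -.0003 .0095 -.0008 0 0 -.42; -.0003 .0095 -.0008 0 0 -.42; -.0004 .0095 -.0008 -.1 0 -.42")

```text
time: 11.82
tcp_pos: [0.4839, -0.1354, 0.0677]
tcp_rot: [[-0.993, 0.119, -0.007], [0.119, 0.992, -0.03], [0.003, -0.031, -1.0]]
force: [-0.0, 0.5, -7.7]
finger_gap: 0.0307
grip_force: 90.6
```

>>> move_arm(steps="-.0005 .0095 -.0007 -.1 0 -.42; -.0005 .0095 -.0007 -.1 0 -.42; -.0006 .0095 -.0007 -.1 0 -.42; -.0007 .0095 -.0007 -.1 0 -.42; -.0008 .0095 -.0007 -.1 0 -.42")

```text
time: 12.23
tcp_pos: [0.4921, -0.0886, 0.0699]
tcp_rot: [[-0.997, 0.083, -0.006], [0.083, 0.996, -0.022], [0.004, -0.022, -1.0]]
force: [-0.8, -0.6, -7.6]
finger_gap: 0.0309
grip_force: 90.6
```

```bash
python3 - <<'E'
from h import *
mast("side");mast("top")
o=readout.get_obs();print(o["tcp_pos"])
E
```

```text
side t 12.23 n 497 483 q 0.0 0.01 phi -0.022 theta -0.022 -0.012 M [ 0.028 -0.098 -0.015] gap 0.0309 da -0.0035
top t 12.28 n 264 263 q 0.01 0.005 phi -0.021 theta -0.011 -0.015 M [0.092 0.019 0.06 ] gap 0.0308 da -0.0027
[ 0.4920272  -0.08810027  0.06980386]
```

>>> move_arm(steps="-.0008 .006 -.0007 -.2 0 -.42; -.0009 .0095 -.0007 -.2 0 -.42; -.001 .0095 -.0007 -.2 0 -.42; -.001 .0095 -.0007 -.2 0 -.42; -.0011 .0095 -.0007 -.2 0 -.42")

```text
time: 12.75
tcp_pos: [0.4998, -0.0449, 0.0727]
tcp_rot: [[-0.999, 0.046, -0.005], [0.046, 0.999, -0.004], [0.005, -0.004, -1.0]]
force: [0.3, 0.3, -8.2]
finger_gap: 0.031
grip_force: 90.6
```

>>> move_arm(steps="-.0012 .0095 -.0007 0 0 -.42; -.0012 .0095 -.0007 0 0 -.42; -.0013 .0095 -.0007 0 0 -.42; -.0014 .0095 -.0007 0 0 -.42; -.0015 .0095 -.0007 0 0 -.42")

```text
time: 13.17
tcp_pos: [0.508, 0.0024, 0.076]
tcp_rot: [[-1.0, 0.01, -0.005], [0.01, 1.0, -0.005], [0.005, -0.005, -1.0]]
force: [-0.1, 0.8, -7.5]
finger_gap: 0.031
grip_force: 90.6
```

```bash
python3 - <<'E'
from h import *
mast("side");mast("top")
o=readout.get_obs();print(o["tcp_pos"])
E
```

```text
side t 13.17 n 541 528 q 0.005 0.007 phi -0.005 theta 0.0 0.002 M [ 0.003 -0.066  0.04 ] gap 0.031 da -0.0035
top t 13.22 n 266 265 q 0.015 0.011 phi -0.003 theta 0.012 0.007 M [ 0.087 -0.041  0.058] gap 0.0312 da -0.0024
[0.50808644 0.0028319  0.07602324]
```

>>> move_arm(steps="-.0012 .006 -.0005 .1 0 -.42; -.0013 .0095 -.0005 .1 0 -.42; -.0013 .0095 -.0005 .1 0 -.42; -.0014 .0095 -.0005 .1 0 -.42; -.0014 .0095 -.0005 .1 0 -.42")

```text
time: 13.68
tcp_pos: [0.5144, 0.0464, 0.078]
tcp_rot: [[-1.0, -0.027, -0.005], [-0.027, 1.0, -0.013], [0.005, -0.013, -1.0]]
force: [-0.3, -0.2, -7.5]
finger_gap: 0.0313
grip_force: 90.6
```

>>> move_arm(steps="-.0015 .0095 -.0005 0 0 -.42; -.0015 .0095 -.0005 0 0 -.42; -.0015 .0095 -.0005 0 0 -.42; -.0015 .0095 -.0005 0 0 -.42; -.0015 .0095 -.0005 0 0 -.42")

```text
time: 14.1
tcp_pos: [0.5199, 0.0942, 0.0799]
tcp_rot: [[-0.998, -0.064, -0.005], [-0.064, 0.998, -0.013], [0.006, -0.013, -1.0]]
force: [0.7, 0.3, -7.0]
finger_gap: 0.0313
grip_force: 90.6
```

```bash
python3 - <<'E'
from h import *
mast("side");mast("top")
o=readout.get_obs();print(o["tcp_pos"])
delta([.54,.195,.084],Rt(8,-1),12)
E
```

```text
side t 14.1 n 604 589 q 0.01 0.012 phi -0.013 theta -0.003 -0.001 M [ 0.002 -0.121  0.021] gap 0.0313 da -0.0032
top t 14.15 n 278 278 q 0.02 0.019 phi -0.012 theta 0.008 0.008 M [ 0.106 -0.054  0.036] gap 0.0309 da -0.0024
[0.51990057 0.09468029 0.07992219]
total shift [-0.0265  0.0987 -0.0055] turn [-0.7  -0.35 -4.29]
-0.0022 0.0082 -0.0005 -0.0587 -0.0288 -0.3573
-0.0023 0.0082 -0.0004 -0.0587 -0.0288 -0.3573
-0.0023 0.0082 -0.0004 -0.0587 -0.0288 -0.3573
-0.0024 0.0082 -0.0004 -0.0587 -0.0288 -0.3573
-0.0024 0.0082 -0.0004 -0.0587 -0.0288 -0.3573
-0.0025 0.0082 -0.0004 -0.0587 -0.0288 -0.3573
-0.0025 0.0081 -0.0004 -0.0587 -0.0288 -0.3573
-0.0026 0.0081 -0.0004 -0.0587 -0.0288 -0.3573
-0.0026 0.0081 -0.0004 -0.0587 -0.0288 -0.3573
-0.0027 0.0081 -0.0004 -0.0587 -0.0288 -0.3573
-0.0027 0.0081 -0.0004 -0.0587 -0.0288 -0.3573
-0.0028 0.0081 -0.0003 -0.0587 -0.0288 -0.3573
```

>>> move_arm(steps="-.0018 .006 -.0004 .05 -.03 -.36; -.0018 .009 -.0004 .05 -.03 -.36; -.0018 .009 -.0004 .05 -.03 -.36; -.0018 .009 -.0004 .05 -.03 -.36; -.0018 .009 -.0004 .05 -.03 -.36")

```text
time: 14.62
tcp_pos: [0.5257, 0.1367, 0.0812]
tcp_rot: [[-0.996, -0.095, -0.002], [-0.095, 0.995, -0.017], [0.004, -0.017, -1.0]]
force: [-0.8, -0.6, -7.7]
finger_gap: 0.0306
grip_force: 90.6
```

>>> move_arm(steps="-.0018 .009 -.0004 0 -.03 -.36; -.0018 .009 -.0004 0 -.03 -.36; -.0018 .009 -.0004 0 -.03 -.36; -.0018 .009 -.0004 0 -.03 -.36; -.0018 .009 -.0004 0 -.03 -.36")

```text
time: 15.03
tcp_pos: [0.5298, 0.1824, 0.0824]
tcp_rot: [[-0.992, -0.126, 0.001], [-0.126, 0.992, -0.017], [0.002, -0.017, -1.0]]
force: [0.1, -0.5, -6.7]
finger_gap: 0.0308
grip_force: 90.6
```

```bash
cat >> h.py <<'E'
def lensport(cam):
    o=readout.get_obs();s=snapshot(cam);P=cloud(s);ok=s["range_z"]>0
    for q in ["lens"]:
        for r in regions_of(cam,q)[:1]:
            p=P[r["pixels"]&ok&(P[...,2]>.24)];c=np.median(p,0);a=np.radians(8);d=p-[.728,.2217,.305]
            d=np.c_[d@[np.cos(a),np.sin(a),0],d@[-np.sin(a),np.cos(a),0],d[:,2]]
            d=d[abs(d[:,0]+.08)<.05]
            print(cam,q,r["conf"],"port frame med",np.median(d,0).round(4),"lo",np.percentile(d,3,0).round(4),"hi",np.percentile(d,97,0).round(4),len(d))
E
python3 - <<'E'
from h import *
mast("side");mast("top");lensport("side");lensport("top")
o=readout.get_obs();print(o["tcp_pos"])
delta([.54,.195,.084],Rt(8,-1),1)
E
```

```text
side t 15.03 n 689 672 q 0.005 0.01 phi -0.017 theta -0.012 -0.007 M [ 0.05  -0.029 -0.052] gap 0.0308 da -0.003
top t 15.08 n 285 283 q 0.02 0.021 phi -0.016 theta 0.004 0.005 M [0.02  0.003 0.055] gap 0.0314 da -0.0022
side lens 0.87 port frame med [-0.0844 -0.0068 -0.0005] lo [-0.0897 -0.0435 -0.0515] hi [-0.0764  0.0278  0.0366] 704
top lens 0.64 port frame med [-0.0837 -0.0132  0.0213] lo [-0.0887 -0.0479 -0.0355] hi [-0.0757  0.0225  0.0384] 283
[0.52972943 0.18109987 0.08232119]
total shift [-0.0119  0.0125 -0.0019] turn [-0.99 -0.11 -0.82]
-0.0119 0.0125 -0.0019 -0.9935 -0.1076 -0.8161
```

>>> move_arm(steps="-.002 .002 -.0003 -.15 0 -.16; -.0025 .003 -.0003 -.15 0 -.16; -.0025 .003 -.0003 -.15 0 -.16; -.0025 .002 -.0003 -.15 0 -.16; -.002 .001 -.0003 -.15 0 -.16")

```text
time: 15.75
tcp_pos: [0.5401, 0.1942, 0.0839]
tcp_rot: [[-0.99, -0.14, -0.001], [-0.14, 0.99, -0.004], [0.001, -0.004, -1.0]]
force: [0.0, 0.6, -7.6]
finger_gap: 0.0312
grip_force: 90.6
```

```bash
python3 - <<'E'
from h import *
mast("side");mast("top");lensport("side");lensport("top");mast("side")
E
```

```text
side t 15.75 n 711 689 q -0.015 -0.012 phi -0.004 theta -0.019 -0.016 M [ 0.041 -0.095 -0.018] gap 0.0312 da -0.003
top t 15.8 n 295 293 q 0.01 0.011 phi -0.004 theta 0.006 0.007 M [ 0.016 -0.018 -0.059] gap 0.0309 da -0.0021
side lens 0.75 port frame med [-0.0725  0.0024  0.0006] lo [-0.078  -0.0343 -0.053 ] hi [-0.0654  0.0369  0.0382] 715
side t 16.05 n 709 687 q -0.02 -0.013 phi -0.004 theta -0.024 -0.017 M [-0.067 -0.052 -0.01 ] gap 0.0311 da -0.003
```

>>> move_arm(steps="0 0 0 -.2 0 0; 0 0 0 -.2 0 0; 0 0 0 0 0 0; 0 0 0 0 0 0; 0 0 0 0 0 0")

```text
time: 16.52
tcp_pos: [0.5397, 0.1939, 0.0837]
tcp_rot: [[-0.99, -0.139, -0.002], [-0.139, 0.99, 0.003], [0.002, 0.003, -1.0]]
force: [-1.0, -0.3, -8.5]
finger_gap: 0.0313
grip_force: 90.6
```

>>> move_arm(steps="0 0 0 0 0 0; 0 0 0 0 0 0; 0 0 0 0 0 0; 0 0 0 0 0 0; 0 0 0 0 0 0")

```text
time: 16.93
tcp_pos: [0.5397, 0.1939, 0.0838]
tcp_rot: [[-0.99, -0.139, -0.002], [-0.139, 0.99, 0.003], [0.002, 0.003, -1.0]]
force: [0.2, 0.3, -7.0]
finger_gap: 0.031
grip_force: 90.6
```

```bash
python3 - <<'E'
from h import *
mast("side");mast("top");mast("side")
E
```

```text
side t 16.93 n 703 685 q -0.01 -0.003 phi 0.003 theta -0.007 -0.0 M [-0.011 -0.069 -0.029] gap 0.031 da -0.003
top t 16.98 n 296 294 q 0.02 0.02 phi 0.003 theta 0.023 0.024 M [-0.007 -0.055 -0.007] gap 0.0313 da -0.0023
side t 17.03 n 704 684 q -0.005 -0.003 phi 0.003 theta -0.002 0.0 M [0.05  0.007 0.019] gap 0.0309 da -0.003
```

>>> move_arm(steps="0 0 0 .5 0 0; 0 0 0 .5 0 0; 0 0 0 0 0 0; 0 0 0 0 0 0; 0 0 0 0 0 0")

```text
time: 17.5
tcp_pos: [0.5397, 0.194, 0.0837]
tcp_rot: [[-0.99, -0.139, 0.0], [-0.139, 0.99, -0.014], [0.002, -0.014, -1.0]]
force: [-0.2, -1.2, -8.0]
finger_gap: 0.0312
grip_force: 90.6
```

>>> move_arm(steps="0 0 0 0 0 0; 0 0 0 -.1 0 0; 0 0 0 -.1 0 0; 0 0 0 -.2 0 0; 0 0 0 -.2 0 0")

```text
time: 17.92
tcp_pos: [0.5397, 0.1939, 0.0838]
tcp_rot: [[-0.99, -0.139, -0.001], [-0.139, 0.99, -0.004], [0.002, -0.004, -1.0]]
force: [-0.1, 0.6, -7.6]
finger_gap: 0.0309
grip_force: 90.6
```

```bash
python3 - <<'E'
from h import *
mast("side");mast("top");mast("side")
E
```

```text
side t 17.92 n 704 687 q -0.01 -0.006 phi -0.004 theta -0.014 -0.009 M [-0.042 -0.033  0.011] gap 0.0309 da -0.0031
top t 17.97 n 301 298 q 0.02 0.02 phi -0.004 theta 0.016 0.016 M [ 0.028 -0.102  0.008] gap 0.0309 da -0.0023
side t 18.02 n 707 689 q -0.01 -0.004 phi -0.004 theta -0.014 -0.008 M [ 0.003 -0.013 -0.031] gap 0.0309 da -0.0031
```

>>> move_arm(steps="0 0 0 .1 0 0; 0 0 0 0 0 0; 0 0 0 0 0 0; 0 0 0 0 0 0; 0 0 0 0 0 0")

```text
time: 18.48
tcp_pos: [0.5397, 0.1939, 0.0837]
tcp_rot: [[-0.99, -0.139, -0.001], [-0.139, 0.99, -0.006], [0.002, -0.006, -1.0]]
force: [1.4, -0.8, -7.0]
finger_gap: 0.0308
grip_force: 90.6
```

>>> move_arm(steps="0 0 0 0 0 0; 0 0 0 0 0 0; 0 0 0 0 0 0; 0 0 0 0 0 0; 0 0 0 0 0 0")

```text
time: 18.9
tcp_pos: [0.5397, 0.1939, 0.0838]
tcp_rot: [[-0.99, -0.139, -0.001], [-0.139, 0.99, -0.006], [0.002, -0.006, -1.0]]
force: [-1.2, -0.1, -7.4]
finger_gap: 0.031
grip_force: 90.6
```

>>> move_arm(steps="0 0 0 0 0 0; 0 0 0 0 0 0; 0 0 0 0 0 0; 0 0 0 0 0 0; 0 0 0 0 0 0")

```text
time: 19.32
tcp_pos: [0.5397, 0.1939, 0.0837]
tcp_rot: [[-0.99, -0.139, -0.001], [-0.139, 0.99, -0.006], [0.002, -0.006, -1.0]]
force: [0.6, -0.4, -8.3]
finger_gap: 0.0309
grip_force: 90.6
```

```bash
python3 - <<'E'
from h import *
mast("side");mast("top");lensport("side");mast("side")
E
```

```text
side t 19.32 n 701 683 q -0.005 0.005 phi -0.006 theta -0.011 -0.001 M [ 0.022 -0.068  0.051] gap 0.0309 da -0.003
top t 19.37 n 294 292 q 0.03 0.027 phi -0.006 theta 0.024 0.021 M [ 0.047 -0.033 -0.061] gap 0.0314 da -0.0021
side lens 0.61 port frame med [-0.0731 -0.0006 -0.0004] lo [-0.0783 -0.0371 -0.0511] hi [-0.0667  0.0335  0.0373] 678
side t 19.52 n 703 686 q 0.0 0.006 phi -0.006 theta -0.006 -0.0 M [-0.002  0.005 -0.015] gap 0.0313 da -0.0031
```

>>> move_arm(steps="0 0 0 .5 0 0; 0 0 0 .5 0 0; 0 0 0 .3 0 0; 0 0 0 0 0 0; 0 0 0 0 0 0")

```text
time: 19.98
tcp_pos: [0.5397, 0.1941, 0.0837]
tcp_rot: [[-0.99, -0.139, 0.002], [-0.139, 0.99, -0.028], [0.002, -0.028, -1.0]]
force: [-0.8, -0.6, -8.4]
finger_gap: 0.0309
grip_force: 90.6
```

>>> move_arm(steps="0 0 0 0 0 0; 0 0 0 0 0 0; 0 0 0 0 0 0; 0 0 0 -.2 0 0; 0 0 0 -.2 0 0")

```text
time: 20.4
tcp_pos: [0.5397, 0.1939, 0.0838]
tcp_rot: [[-0.99, -0.139, 0.001], [-0.139, 0.99, -0.021], [0.002, -0.021, -1.0]]
force: [-0.1, -0.2, -7.5]
finger_gap: 0.0312
grip_force: 90.6
```

```bash
python3 - <<'E'
from h import *
mast("side");mast("top");mast("side")
E
```

```text
side t 20.4 n 716 699 q -0.01 -0.01 phi -0.021 theta -0.031 -0.031 M [ 0.066 -0.061  0.059] gap 0.0312 da -0.0031
top t 20.45 n 300 296 q 0.015 0.015 phi -0.021 theta -0.006 -0.006 M [-0.033 -0.033  0.03 ] gap 0.0309 da -0.0022
side t 20.5 n 715 698 q -0.015 -0.011 phi -0.021 theta -0.036 -0.032 M [ 0.02 -0.04 -0.05] gap 0.031 da -0.003
```

>>> move_arm(steps="0 0 0 -.2 0 0; 0 0 0 -.2 0 0; 0 0 0 -.2 0 0; 0 0 0 -.2 0 0; 0 0 0 -.1 0 0")

```text
time: 20.97
tcp_pos: [0.5398, 0.1938, 0.0838]
tcp_rot: [[-0.99, -0.139, -0.001], [-0.139, 0.99, -0.006], [0.002, -0.005, -1.0]]
force: [-0.5, -0.1, -8.0]
finger_gap: 0.0303
grip_force: 90.6
```

>>> move_arm(steps="0 0 0 0 0 0; 0 0 0 0 0 0; 0 0 0 0 0 0; 0 0 0 0 0 0; 0 0 0 0 0 0")

```text
time: 21.38
tcp_pos: [0.5397, 0.1939, 0.0838]
tcp_rot: [[-0.99, -0.139, -0.001], [-0.139, 0.99, -0.006], [0.002, -0.006, -1.0]]
force: [0.9, -0.2, -8.5]
finger_gap: 0.0314
grip_force: 90.6
```

```bash
python3 - <<'E'
from h import *
mast("side");mast("top");mast("side")
E
```

```text
side t 21.38 n 717 699 q -0.02 -0.02 phi -0.006 theta -0.026 -0.026 M [-0.026 -0.02  -0.029] gap 0.0314 da -0.0031
top t 21.43 n 302 300 q 0.0 0.007 phi -0.006 theta -0.006 0.002 M [ 0.032 -0.119 -0.005] gap 0.0309 da -0.0023
side t 21.48 n 715 695 q -0.025 -0.02 phi -0.006 theta -0.031 -0.026 M [ 0.032 -0.081  0.02 ] gap 0.0316 da -0.0031
```

>>> move_arm(steps="0 0 0 -.3 0 0; 0 0 0 -.3 0 0; 0 0 0 -.1 0 0; 0 0 0 0 0 0; 0 0 0 0 0 0")

```text
time: 21.95
tcp_pos: [0.5398, 0.1938, 0.0838]
tcp_rot: [[-0.99, -0.139, -0.003], [-0.139, 0.99, 0.006], [0.002, 0.007, -1.0]]
force: [-0.1, 0.2, -7.1]
finger_gap: 0.0308
grip_force: 90.6
```

>>> move_arm(steps="0 0 0 0 0 0; 0 0 0 0 0 0; 0 0 0 0 0 0; 0 0 0 0 0 0; 0 0 0 0 0 0")

```text
time: 22.37
tcp_pos: [0.5397, 0.1939, 0.0837]
tcp_rot: [[-0.99, -0.139, -0.003], [-0.139, 0.99, 0.006], [0.002, 0.007, -1.0]]
force: [-1.0, 0.4, -7.7]
finger_gap: 0.0311
grip_force: 90.6
```

```bash
python3 - <<'E'
from h import *
mast("side");mast("top");mast("side")
E
```

```text
side t 22.37 n 708 689 q -0.02 -0.013 phi 0.007 theta -0.013 -0.006 M [-0.029 -0.055 -0.009] gap 0.0311 da -0.0031
top t 22.42 n 296 295 q 0.015 0.012 phi 0.007 theta 0.022 0.018 M [ 0.052 -0.057  0.018] gap 0.0309 da -0.0022
side t 22.47 n 702 682 q -0.015 -0.01 phi 0.007 theta -0.008 -0.003 M [ 0.021 -0.035 -0.013] gap 0.031 da -0.003
```

>>> move_arm(steps="0 0 0 .3 0 0; 0 0 0 .2 0 0; 0 0 0 0 0 0; 0 0 0 0 0 0; 0 0 0 0 0 0")

```text
time: 22.93
tcp_pos: [0.5397, 0.1939, 0.0837]
tcp_rot: [[-0.99, -0.139, -0.001], [-0.139, 0.99, -0.002], [0.002, -0.002, -1.0]]
force: [0.4, 0.2, -8.3]
finger_gap: 0.0313
grip_force: 90.6
```

>>> move_arm(steps="0 0 0 0 0 0; 0 0 0 0 0 0; 0 0 0 0 0 0; 0 0 0 0 0 0; 0 0 0 0 0 0")

```text
time: 23.35
tcp_pos: [0.5398, 0.1939, 0.0838]
tcp_rot: [[-0.99, -0.139, -0.001], [-0.139, 0.99, -0.002], [0.002, -0.002, -1.0]]
force: [1.0, -0.8, -7.7]
finger_gap: 0.031
grip_force: 90.6
```

```bash
python3 - <<'E'
from h import *
mast("side");mast("top");lensport("side");mast("side")
E
```

```text
side t 23.35 n 707 687 q -0.01 -0.002 phi -0.002 theta -0.012 -0.004 M [ 0.061 -0.047  0.003] gap 0.031 da -0.003
top t 23.4 n 298 296 q 0.025 0.021 phi -0.002 theta 0.023 0.019 M [ 0.035 -0.048  0.026] gap 0.0312 da -0.0023
side lens 0.7 port frame med [-0.073  -0.0005  0.0007] lo [-0.0782 -0.0378 -0.051 ] hi [-0.0662  0.0336  0.0376] 693
side t 23.55 n 704 683 q -0.005 0.001 phi -0.002 theta -0.007 -0.002 M [ 0.027 -0.049 -0.028] gap 0.0312 da -0.003
```

>>> move_arm(steps="0 0 0 .4 0 0; 0 0 0 .4 0 0; 0 0 0 0 0 0; 0 0 0 0 0 0; 0 0 0 0 0 0")

```text
time: 24.02
tcp_pos: [0.5397, 0.194, 0.0837]
tcp_rot: [[-0.99, -0.139, 0.001], [-0.139, 0.99, -0.016], [0.002, -0.016, -1.0]]
force: [0.1, 1.3, -8.1]
finger_gap: 0.0308
grip_force: 90.6
```

>>> move_arm(steps="0 0 0 0 0 0; 0 0 0 0 0 0; 0 0 0 0 0 0; 0 0 0 -.1 0 0; 0 0 0 -.1 0 0")

```text
time: 24.43
tcp_pos: [0.5397, 0.1939, 0.0837]
tcp_rot: [[-0.99, -0.139, 0.0], [-0.139, 0.99, -0.013], [0.002, -0.013, -1.0]]
force: [0.5, 0.0, -7.8]
finger_gap: 0.031
grip_force: 90.6
```

```bash
python3 - <<'E'
from h import *
mast("side");mast("top")
print(env.sign_off())
E
```

```text
side t 24.43 n 705 686 q -0.01 -0.005 phi -0.013 theta -0.023 -0.018 M [ 0.004 -0.036  0.019] gap 0.031 da -0.003
top t 24.48 n 300 299 q 0.02 0.018 phi -0.012 theta 0.008 0.006 M [ 0.05  -0.02  -0.027] gap 0.0308 da -0.0023
the job is handed in; nothing more can be done
None
```

I handed the job in with the stand still gripped: lens about 73 mm in front of the tube and centred to within about 2 mm, mast within about 0.03 rad of vertical and plate level, after holding there for over 8 s; no verdict was returned.

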